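# Trim the red-guarded dial on the flange leak-test bench

## Robot

A 6-joint arm with a two-finger parallel gripper is mounted at the origin on the work surface. World frame = base frame: x ahead of the robot, y to its left, z up, the work surface at z = 0. Lengths are in m, angles in degrees, forces in N, time in s.
With the tool pointing down it reaches from about 0.4 to 0.825 m from the base axis. Payload 7 kg.
Tool frame: the origin (TCP) lies at the very end of the fingers, on their centre line; the grasp point (between the pads) lies 19 mm behind it; z points along the fingers, y is the line along which they close (so a half turn about z gives the same grasp; the last joint's range is limited). The gripper opens to 88 mm and grips with 3 to 60 N. Pads are 19 mm wide; open, the fingers measure 130 mm over their backs; the gripper's body (78 mm by 193 mm) begins 47 mm behind the grasp point.
Start: joints at [85.835, 20.546, 0.682, 0, -70.136, -16.507], TCP at [0.238, 0.632, 0.193] pointing down, gripper open.
Joint ranges: [-176.03, 176.03], [-82.01, 121.73], [-58.28, 71.71], [-173.87, 95.51], [-174.79, -0.11], [-173.66, 173.66]. Speed limits (degrees/s): [136.94, 136.94, 172.46, 180, 180, 180].

## Interface

Orientations are given as [roll, pitch, yaw] about the fixed x, y, z axes, in that order (R = Rz(yaw) Ry(pitch) Rx(roll)).
In Python, from plant import ctrl gives the robot as it stands.
- The arm moves only by the tool carry_out, never from a script. Its argument "deltas" is a list that holds one entry, the list of rows, each a list of 5 numbers: the shift along the tool's x, y, z scaled (see below), then the turn about the tool's z scaled (see below), then the opening, from -1 (shut) to 1 (fully open). A call has 1 to 5 rows; each row is the pose to reach, as a shift and turn from the pose commanded when the call began, along the tool's axes at that moment, turning the shorter way round; what a row does not reach only later rows make up. The controller multiplies each number of a shift by 20 cm and each number of a turn by 2 pi rad. A row lasts 1/10 s, in which the tool goes at most 50 mm and 8.59 degrees, less where a joint would pass 70% of its speed; a pose out of reach is approached as far as the arm can. A call with a number of a shift or a turn outside -1 to 1 is refused whole. A call with a gripper value outside its range is refused whole. The fingers move at their own pace and stop on an object; the grip force is fixed at half the most. Time passes only in rows, so rows that repeat a pose let the fingers close. It gives the time, the measured TCP pose, the force, the opening and the grip force at its end, in the units of the state.
- ctrl.get_obs(): the state, without advancing time (a new reading comes with each control period).
- ctrl.snapshot(name): name is "side" or "top"; returns a dict with "color" (384x512x3 uint8, red, green, blue), "camera_matrix" (3x3 intrinsics, pixels), "R" (3x3) and "t" (3): a world point X has camera coordinates R X + t. Camera axes: x right, y down, z forward; pixel columns grow to the right and rows downward; lengths in m; the calibration is good to about 2 mm. A picture is of the moment at which its call begins. There is no depth.
- ctrl.close_job(): hands the job in; it is judged then, once.
Trained networks look in a picture, given as the dict that the camera call returned (one of the last four; its "shot" number tells which), for a name from the list of things; names that differ only in an ending like _2 or _b are one class to them, and where a whole thing is asked for, a point or a joint stands for the part that bears it (a point fixed in the world has none). Each returns a list of dicts, best first, with "p" (0 to 1); they miss things now and then, are a little off and sometimes report something else, mostly with a low value. They report only what shows in the picture. A call takes as long as a camera call.
- ctrl.search_frame(picture, name): "centre" ([column, row] in pixels, amid what is visible of it).
- ctrl.silhouettes(picture, name): "mask" (384x512 bool, what is visible of it) and "centre" ([column, row] in pixels, amid what is visible of it).
- ctrl.spot_point(picture, name): "centre" ([column, row] in pixels: a listed point, or the origin of a listed thing).
The state is a dict: "clock": time; "joint_pos": joint angles; "qvel": joint speeds; "tau": joint torques, N m; "tool_pos": TCP position; "orientation": TCP orientation; "force": force on the tool from outside, world axes, zero at the start; "moment": the same for the moment, N m; "opening": finger opening in m; "gripper_force": force on a finger pad.
Only numpy, scipy, OpenCV 4.12 (cv2) and the standard library are available. Lean on these libraries where they do the work, as an engineer would, in place of code of your own. Each camera call takes 0.05 s, during which the arm holds its last target. There are 200 camera calls.

## Task

On this flange assembly bench two grey trim units each have a dial under a see-through flip guard. Swing the red guard up and over until it rests propped open on its rear stop, then turn the black dial beneath it clockwise until its white pointer lines up with the green mark, and let go. Leave the unit with the blue guard alone.

Things in the scene. Friction and masses are not known exactly. Their poses are not given: they have to be found in the camera images.
- red_unit: Grey unit with red see-through guard, fixed to the bench. Origin on the bench under the dial's axis; z up, -x its front (faces the robot within 23 deg). mm: housing x -75..50, y +-60, deck z 45; rear stop post x 119..136, 50 high. Shut guard: hood x +-50, y +-40, top z 97; hinge axis along y through x 50, z 45.
- red_handle (a point): Centre of the red guard's handle: a solid red roller along the unit's y, 20 mm long, 18 diameter, on a 10 x 10 mm stem, 30 mm above the guard's top. Guard shut: at x -35, y 0, z 127 mm of the unit. Pinched on its flat ends (fingers closing along y) it turns between the fingers, so it can be carried round the hinge with the gripper kept pointing down.
- red_guard (a joint): Red guard's angle (rad): 0 shut, growing as it swings up about its hinge and over to the rear; 2.3 = resting open on the rear stop. Guard 80 g, light hinge: let go below about 0.9 it falls shut, beyond about 1.2 it falls open by itself onto the stop and stays.
- red_dial (a joint): Angle (rad) of the black dial under the red guard, clockwise from above, stops 0 and 1.8, starts 0.1 to 0.7; green mark at 1.4. Vertical axis at the unit's origin. Bar grip 42 mm long, 14 thick, z 57..89 mm, on a 44 mm skirt; white line on its pointer end. Pointer lies along the unit's -x at 0.8, towards -y below that, +y above. Friction 0.04 N m, stays where left.
- blue_unit: The like grey unit with a blue see-through guard and blue handle, same sizes and origin, guard shut. Not to be touched. Either unit may be the left one.

How it is judged (in metres and radians):
On the way, in this order (a step that is already met when the one before it is completed fails the run):
1. the red guard rests open on its rear stop (value of joint red_guard above 2.15 rad), for 0.3 s.
2. with the red guard open, the dial beneath it is at the green mark (value of joint red_guard above 2.15 rad and value of joint red_dial between 1.2 and 1.6 rad), for 0.2 s.
At the end, for the whole second after the job is handed in: The red guard rests open on its rear stop (beyond 2.15 rad) and the dial under it points at the green mark: 1.4 rad, within 0.2 rad (11 degrees) (all of step 2); the robot touches nothing.
It fails at once if the unit with the blue guard is touched with more than 3 N (contact force between blue_unit and the arm above 3 N or contact force between blue_unit and the fingers above 3 N).
It also fails if it takes over 53 s, if anything falls off the work surface, if the arm or the gripper's body presses on something with over 40 N, if the wrist force passes 120 N, or if a joint passes its speed limit or range.

## Working session

There is one attempt and no reset: what is moved stays moved. The work goes in short steps, Python scripts to look and compute and a tool call to move; the robot and the scene stay as the last step left them, time stands still between calls to the robot, and variables do not carry over. Pictures are saved under pics/ and viewed, at most 10 in all, crops included, and the job is handed in when it is done.

Besides the shell and the picture viewer there is one more tool, called after ">>>" by a JSON object that holds its "fn" and its "kwargs". carry_out: Moves the arm, as the interface text tells. Its arguments: {"type":"object","properties":{"deltas":{"type":"array"}},"required":["deltas"]}

```bash
mkdir -p pics; ls; python3 - <<'E'
from plant import ctrl
import cv2,numpy as np
o=ctrl.get_obs();print({k:np.round(v,4) for k,v in o.items()})
ims=[]
for n in("top","side"):
    s=ctrl.snapshot(n);ims.append(s["color"])
    C=-s["R"].T@s["t"];print(n,C.round(3),s["R"].round(3).tolist(),s["camera_matrix"].round(1).tolist())
    for k in("red_unit","red_handle","red_dial","blue_unit"):
        print(k,[(np.round(d["centre"],1).tolist(),round(d["p"],2)) for d in ctrl.spot_point(s,k)[:2]] if k!="red_dial" else [(np.round(d["centre"],1).tolist(),round(d["p"],2)) for d in ctrl.search_frame(s,k)[:2]])
    cv2.imwrite(f"pics/{n}0.png",s["color"][:,:,::-1])
E
```

```text
pics
{'clock': np.float64(0.0), 'joint_pos': array([ 8.58339e+01,  2.05909e+01,  6.34200e-01, -2.13000e-02,
       -7.01342e+01, -1.65068e+01]), 'qvel': array([-0.0627,  0.0055, -0.0229,  0.0245,  0.0284, -0.0584]), 'tau': array([ 9.00000e-04, -5.82713e+01,  2.93051e+01,  6.99710e+00,
        7.10000e-03, -1.00000e-04]), 'tool_pos': array([0.2381, 0.631 , 0.1924]), 'orientation': array([ 1.799072e+02, -6.600000e-03, -2.068010e+01]), 'force': array([ 0.4408,  0.9138, -0.2414]), 'moment': array([ 0.0022,  0.023 , -0.0385]), 'gripper_force': np.float64(0.0), 'opening': np.float64(0.0876)}
top [ 0.455 -0.027  0.921] [[-0.012, -0.999, -0.035], [-0.996, 0.015, -0.09], [0.09, 0.033, -0.995]] [[368.5, 0.0, 256.8], [0.0, 368.5, 193.3], [0.0, 0.0, 1.0]]
red_unit []
red_handle [([164.5, 240.0], 0.74)]
red_dial []
blue_unit [([341.9, 194.0], 0.6)]
side [0.255 0.498 0.698] [[-0.909, -0.416, -0.003], [-0.299, 0.659, -0.69], [0.289, -0.626, -0.724]] [[459.8, 0.0, 265.8], [0.0, 459.8, 182.9], [0.0, 0.0, 1.0]]
red_unit []
red_handle [([242.3, 285.5], 0.69)]
red_dial []
blue_unit [([285.5, 151.7], 0.57)]
```

View pics/top0.png

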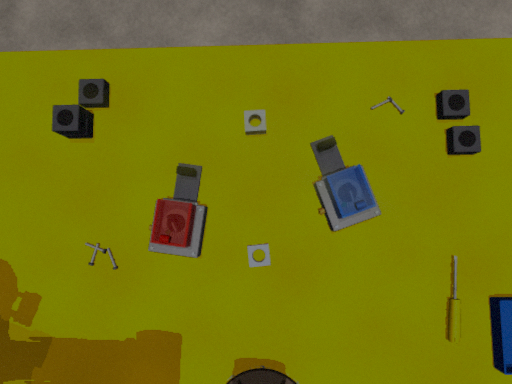

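View pics/side0.png

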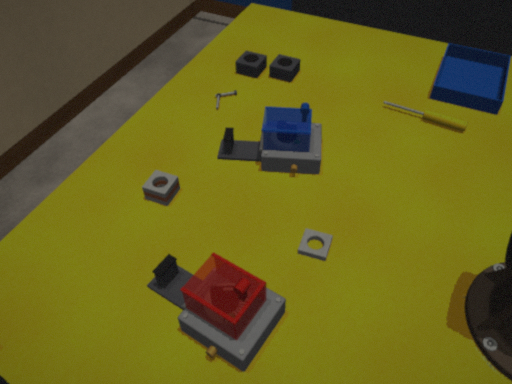

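The pictures show the red unit left of the blue one: in the top view, red is near (180,228) with its handle at (165,240) and its stop post at (187,172). Blue is near (347,195). Next I'll fit the unit's pose from the handle and the silhouettes.

```bash
cat > h.py <<'E'
from plant import ctrl
import cv2,numpy as np
from scipy.optimize import minimize,least_squares
def proj(s,X):
    c=s["R"]@np.atleast_2d(X).T+s["t"][:,None];p=s["camera_matrix"]@c;return (p[:2]/p[2]).T
def tri(obs):
    f=lambda X:np.concatenate([proj(s,X)[0]-p for s,p in obs]);r=least_squares(f,[.5,.1,.1]);return r.x,r.fun
def ray(s,p,z):
    C=-s["R"].T@s["t"];d=s["R"].T@np.linalg.inv(s["camera_matrix"])@[p[0],p[1],1];return C+d*(z-C[2])/d[2]
def W(q,P):
    c,n=np.cos(q[2]),np.sin(q[2]);P=np.atleast_2d(P);return np.c_[q[0]+c*P[:,0]-n*P[:,1],q[1]+n*P[:,0]+c*P[:,1],P[:,2]]
E
python3 - <<'E'
from h import *
S={n:ctrl.snapshot(n) for n in("top","side")}
for col in("red","blue"):
    M={};H=[]
    for n,s in S.items():
        m=ctrl.silhouettes(s,col+"_unit");print(col,n,[(round(d["p"],2),int(d["mask"].sum()),np.round(d["centre"])) for d in m])
        if m:M[n]=m[0]["mask"]
        h=ctrl.spot_point(s,col+"_handle")
        if h:H.append((s,h[0]["centre"]))
    if len(H)==2:print("handle",tri(H))
    def box(a,b,c,d,e,f):return np.array([[x,y,z] for x in(a,b) for y in(c,d) for z in(e,f)])/1000
    def render(s,q):
        im=np.zeros((384*2,512*2),np.uint8)
        for B in(box(-75,50,-60,60,0,45),box(-50,50,-40,40,45,97),box(50,136,-25,25,0,6),box(119,136,-18,18,0,50)):
            p=cv2.convexHull((proj(s,W(q,B))*2+.5).astype(np.int32));cv2.fillConvexPoly(im,p,1)
        return cv2.resize(im,(512,384),interpolation=cv2.INTER_AREA)>0
    def cost(q):
        return sum(1-(render(S[n],q)&M[n]).sum()/(render(S[n],q)|M[n]).sum() for n in M)
    x=ray(S["top"],{"red":(180,225),"blue":(347,195)}[col],.05)
    best=min((minimize(cost,[x[0]+dx,x[1],a],method="Nelder-Mead",options=dict(initial_simplex=np.array([x[0]+dx,x[1],a])+np.array([[0,0,0],[.02,0,0],[0,.02,0],[0,0,.15]]))) for a in(-.3,0,.3) for dx in(-.02,.02)),key=lambda r:r.fun)
    q=best.x;print(col,q.round(4),np.degrees(q[2]).round(1),best.fun.round(3),"handle pred",W(q,[-.035,0,.127]).round(4))
    if col=="red":
        for n,s in S.items():
            im=s["color"][:,:,::-1].copy()
            for B in(box(-75,50,-60,60,45,45),box(-50,50,-40,40,97,97),box(119,136,-18,18,50,50),box(-35,-35,-10,10,127,127)):
                for p in proj(s,W(q,B)):cv2.circle(im,tuple(int(v*16+.5) for v in p),12,(255,255,0),-1,cv2.LINE_AA,4)
            c=(180,212) if n=="top" else (225,305)
            im=im[c[1]-65:c[1]+65,c[0]-85:c[0]+85];M[n]=cv2.resize(im,None,fx=4,fy=4,interpolation=cv2.INTER_CUBIC)
        h=min(m.shape[0] for m in M.values());cv2.imwrite("pics/fit.png",cv2.resize(np.hstack([m[:h] for m in M.values()]),(800,int(h*800/1360))))
E
```

```text
red top [(0.98, 3757, array([180., 221.]))]
red side [(0.7, 9126, array([220., 305.]))]
handle (array([0.43170191, 0.20030221, 0.12652195]), array([-0.01798545, -0.04128082,  0.02942888,  0.00231147]))
red [ 0.4665  0.1956 -0.1488] -8.5 0.125 handle pred [[0.4319 0.2008 0.127 ]]
blue top [(0.68, 3725, array([337., 189.]))]Traceback (most recent call last):
  File "<stdin>", line 8, in <module>
ValueError: it knows: blue_unit, red_handle, red_unit
```

View pics/fit.png

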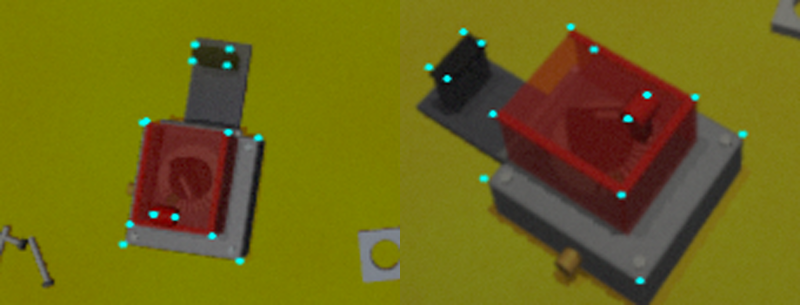

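The fit agrees with the handle triangulated independently, to within 1 mm. The red origin is at (0.4665, 0.1956) with yaw −8.5°. Now I'll move over the handle.

>>> {"fn": "carry_out", "kwargs": {"deltas": [[[0.167, 0.168, 0, -0.007, 1], [0.334, 0.336, 0, -0.014, 1], [0.5, 0.504, 0, -0.021, 1], [0.667, 0.672, 0, -0.028, 1], [0.835, 0.84, 0, -0.034, 1]]]}}

```text
clock: 1.35
tool_pos: [0.3357, 0.4137, 0.1936]
orientation: [-180.0, -0.0, -8.3]
force: [0.8, 0.5, 0.2]
opening: 0.0876
gripper_force: 0.0
```

```bash
cat >> h.py <<'E'
Q=[0.4665,0.1956,np.radians(-8.5)]
def to(P):  # unit-frame TCP target (mm) -> deltas in tool axes, scaled
    o=ctrl.get_obs();y=np.radians(o["orientation"][2]);d=W(Q,np.array(P)/1e3)[0]-o["tool_pos"]
    dt=(-8.5-o["orientation"][2]+90)%180-90
    print(P,"delta",(np.array([d[0]*np.cos(y)+d[1]*np.sin(y),d[0]*np.sin(y)-d[1]*np.cos(y),-d[2]])/.2).round(4),"turn",round(-dt/360,4))
def st():
    o=ctrl.get_obs();c,n=np.cos(Q[2]),np.sin(Q[2]);v=o["tool_pos"]-[Q[0],Q[1],0]
    print("t",o["clock"],"unit mm",(1e3*np.array([c*v[0]+n*v[1],-n*v[0]+c*v[1],v[2]])).round(1),"rpy",o["orientation"].round(2),"F",o["force"].round(1),"op",round(float(o["opening"]),4),"g",round(float(o["gripper_force"]),1),"q",o["joint_pos"].round(0))
E
python3 -c "
from h import *
st();to([-35,0,170])"
```

```text
t 1.35 unit mm [-161.6  196.3  193.6] rpy [-1.7997e+02 -1.0000e-02 -8.3000e+00] F [0.8 0.5 0.2] op 0.0876 g 0.0 q [ 72.   7. -17.   0. -66.  10.]
[-35, 0, 170] delta [0.6296 0.9838 0.118 ] turn 0.0005
```

>>> {"fn": "carry_out", "kwargs": {"deltas": [[[0.126, 0.197, 0, 0, 1], [0.252, 0.394, 0, 0, 1], [0.378, 0.59, 0, 0, 1], [0.504, 0.787, 0.03, 0, 1], [0.63, 0.984, 0.06, 0, 1]]]}}

```text
clock: 1.85
tool_pos: [0.4316, 0.2007, 0.1819]
orientation: [-179.9, -0.1, -8.4]
force: [1.7, 1.0, 0.1]
opening: 0.0874
gripper_force: 0.0
```

>>> {"fn": "carry_out", "kwargs": {"deltas": [[[0, 0, 0, 0, 0.2], [0, 0, 0, 0, 0.0]]]}}

```text
clock: 2.05
tool_pos: [0.4315, 0.2012, 0.1816]
orientation: [-180.0, -0.0, -8.6]
force: [-0.3, 0.2, 0.0]
opening: 0.0768
gripper_force: 0.0
```

```bash
python3 -c "
from h import *
st();to([-35,0,110])
H=[]
for n in('top','side'):
    s=ctrl.snapshot(n);h=ctrl.spot_point(s,'red_handle');print(n,[(d['centre'],d['p']) for d in h])
    cv2.imwrite('pics/a_%s.png'%n,s['color'][:,:,::-1])
"
```

```text
t 2.05 unit mm [-35.5   0.4 181.6] rpy [-1.7998e+02 -2.0000e-02 -8.5900e+00] F [-0.3  0.2  0. ] op 0.0768 g 0.0 q [ 49.   2. -25.   0. -63.  33.]
[-35, 0, 110] delta [0.0023 0.0018 0.3578] turn -0.0002
top [([163.3, 237.7], 0.81)]
side [([243.2, 285.0], 0.74)]
```

>>> {"fn": "carry_out", "kwargs": {"deltas": [[[0, 0, 0.18, 0, 0], [0, 0, 0.36, 0, 0], [0, 0, 0.36, 0, 0], [0, 0, 0.36, 0, -1], [0, 0, 0.36, 0, -1]]]}}

```text
clock: 2.75
tool_pos: [0.432, 0.2036, 0.1112]
orientation: [-179.9, -0.1, -8.4]
force: [-0.9, -0.2, -0.3]
opening: 0.0332
gripper_force: 0.0
```

>>> {"fn": "carry_out", "kwargs": {"deltas": [[[0, 0, 0, 0, -1], [0, 0, 0, 0, -1], [0, 0, 0, 0, -1], [0, 0, 0, 0, -1], [0, 0, 0, 0, -1]]]}}

```text
clock: 3.25
tool_pos: [0.4311, 0.2022, 0.1095]
orientation: [-180.0, -0.0, -8.4]
force: [-0.5, -1.1, -0.4]
opening: 0.0008
gripper_force: 0.0
```

```bash
python3 -c "
from h import *
st()
s=ctrl.snapshot('side');cv2.imwrite('pics/b.png',cv2.resize(s['color'][200:384,130:350,::-1],None,fx=3,fy=3))
c0=None
for t in np.arange(0,1.81,.15):
    a=np.arctan2(82,-85)-t;x,z=50+118.1*np.cos(a),45+118.1*np.sin(a);print(round(t,2),'d',round((x+35)/200,3),round((127-z)/200,3),end=' | ')
"
```

```text
t 3.25 unit mm [-36.    1.3 109.5] rpy [-1.7999e+02 -1.0000e-02 -8.4400e+00] F [-0.5 -1.1 -0.4] op 0.0008 g 0.0 q [ 49.   6. -31.   0. -53.  33.]
0.0 d 0.0 0.0 | 0.15 d 0.066 -0.059 | 0.3 d 0.14 -0.107 | 0.45 d 0.221 -0.144 | 0.6 d 0.306 -0.168 | 0.75 d 0.394 -0.18 | 0.9 d 0.482 -0.178 | 1.05 d 0.569 -0.163 | 1.2 d 0.653 -0.135 | 1.35 d 0.732 -0.094 | 1.5 d 0.804 -0.043 | 1.65 d 0.867 0.019 | 1.8 d 0.921 0.089 |
```

View pics/b.png

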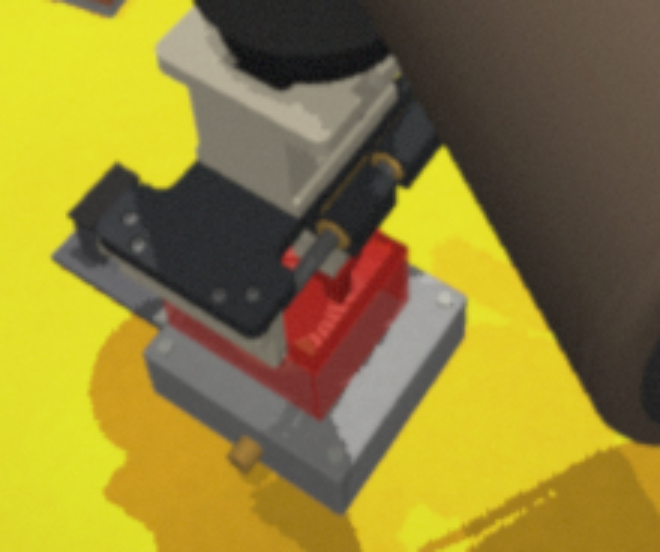

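The reported opening is about 0, but the picture is ambiguous about whether the roller is held. I'll look closer before moving.

```bash
python3 -c "
from h import *
st()
s=ctrl.snapshot('side')
im=s['color'][:,:,::-1].copy()
big=cv2.resize(im[230:350,170:300],None,fx=5,fy=5,interpolation=cv2.INTER_CUBIC)
for P,c in(((-35,10,127),(0,255,0)),((-35,-10,127),(0,255,0)),((-35,0,109),(255,0,0))):
    p=(proj(s,W(Q,np.array(P)/1e3))[0]-[170,230])*5;cv2.circle(big,tuple(p.astype(int)),4,c,-1)
cv2.imwrite('pics/c.png',big)
"
```

```text
t 3.3 unit mm [-36.    1.3 109.4] rpy [-180.     -0.     -8.44] F [ 0.2  0.1 -0.1] op 0.0001 g 0.0 q [ 49.   6. -31.   0. -53.  33.]
```

View pics/c.png

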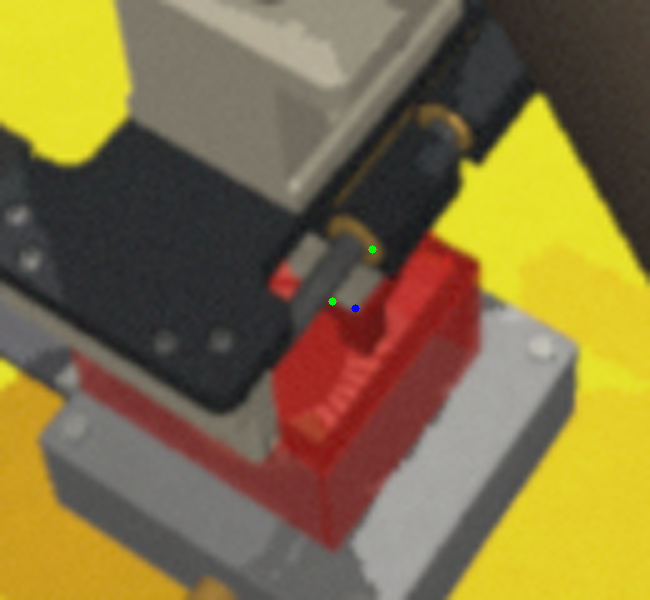

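The tips closed without contact, with opening 0 and force 0. I'll open, rise and recheck where the handle is.

>>> {"fn": "carry_out", "kwargs": {"deltas": [[[0, 0, 0, 0, 0.2], [0, 0, 0, 0, 0.2], [0, 0, 0, 0, 0.2], [0, 0, 0, 0, 0.2], [0, 0, 0, 0, 0.2]]]}}

```text
clock: 3.85
tool_pos: [0.431, 0.2022, 0.1093]
orientation: [180.0, 0.0, -8.4]
force: [0.5, 0.8, -0.3]
opening: 0.0348
gripper_force: 0.0
```

```bash
python3 -c "
from h import *
st()
v=[];H=[]
for n in('side','top'):
    s=ctrl.snapshot(n);h=ctrl.spot_point(s,'red_handle');print(n,[(d['centre'],d['p']) for d in h],proj(s,W(Q,[-.035,0,.127])))
    if h:H.append((s,h[0]['centre']))
    c=(235,290) if n=='side' else (178,218)
    x0,y0=c[0]-50,c[1]-60
    big=cv2.resize(s['color'][y0:y0+120,x0:x0+100,::-1],None,fx=4,fy=4,interpolation=cv2.INTER_CUBIC)
    for P,cc in(((-35,10,127),(0,255,0)),((-35,-10,127),(0,255,0)),((-50,40,97),(255,255,0)),((-50,-40,97),(255,255,0)),((50,40,97),(255,255,0))):
        p=(proj(s,W(Q,np.array(P)/1e3))[0]-[x0,y0])*4;cv2.circle(big,tuple(p.astype(int)),3,cc,-1)
    v.append(big)
if len(H)==2:print(tri(H))
cv2.imwrite('pics/d.png',np.hstack(v))
"
```

```text
t 3.85 unit mm [-36.1   1.3 109.3] rpy [179.99   0.    -8.43] F [ 0.5  0.8 -0.3] op 0.0348 g 0.0 q [ 49.   6. -31.   0. -53.  33.]
side [([243.8, 283.8], 0.58)] [[240.55014984 285.04258449]]
top [([164.1, 235.1], 0.57)] [[164.40385731 238.38313481]]
(array([0.43176507, 0.19824999, 0.1271038 ]), array([-2.37705285, -0.18577719,  1.44822405,  3.327463  ]))
```

View pics/d.png

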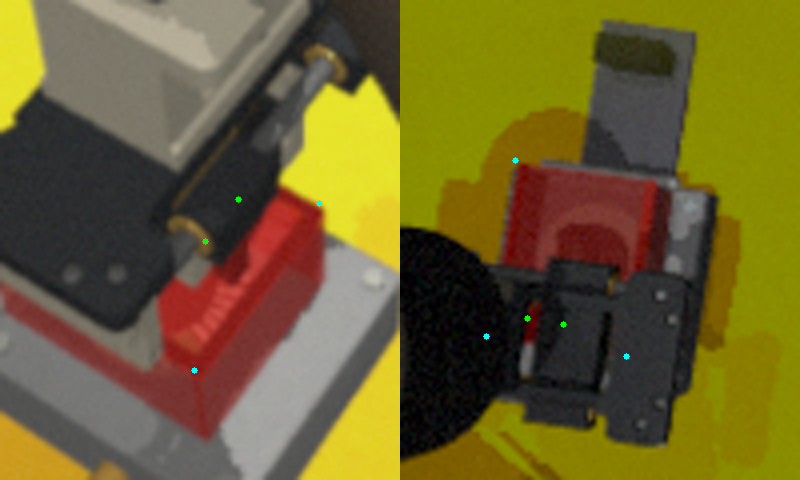

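The picture shows the guard still shut, with the handle near px (243,284) in the side view, but the fingers' true position relative to it is unclear. I'll rise and check the fingertips against the projected TCP.

>>> {"fn": "carry_out", "kwargs": {"deltas": [[[0, 0, -0.2, 0, 0.2], [0, 0, -0.4, 0, 0.2], [0, 0, -0.4, 0, 0.2]]]}}

```text
clock: 4.35
tool_pos: [0.4338, 0.2041, 0.1948]
orientation: [-179.6, -0.4, -8.4]
force: [0.0, 0.0, -0.5]
opening: 0.0524
gripper_force: 0.0
```

```bash
python3 -c "
from h import *
st();o=ctrl.get_obs();y=np.radians(o['orientation'][2]);T=o['tool_pos'];w=o['opening']/2;ty=np.array([np.sin(y),-np.cos(y),0])
v=[];H=[]
for n in('side','top'):
    s=ctrl.snapshot(n);h=ctrl.spot_point(s,'red_handle');print(n,[(d['centre'],d['p']) for d in h],proj(s,W(Q,[-.035,0,.127])))
    if h:H.append((s,h[0]['centre']))
    c=(235,275) if n=='side' else (168,228)
    x0,y0=c[0]-40,c[1]-60
    big=cv2.resize(s['color'][y0:y0+110,x0:x0+80,::-1],None,fx=5,fy=5,interpolation=cv2.INTER_CUBIC)
    for P,cc in((T+w*ty,(255,255,0)),(T-w*ty,(255,255,0)),(T,(255,0,0)),(W(Q,[-.035,.01,.127])[0],(0,255,0)),(W(Q,[-.035,-.01,.127])[0],(0,255,0))):
        p=(proj(s,P)[0]-[x0,y0])*5;cv2.circle(big,tuple(p.astype(int)),3,cc,-1)
    v.append(big)
if len(H)==2:print(tri(H))
cv2.imwrite('pics/e.png',np.hstack(v))
"
```

```text
t 4.35 unit mm [-33.6   3.6 194.8] rpy [-179.65   -0.36   -8.38] F [ 0.   0.  -0.5] op 0.0524 g 0.0 q [ 49.   1. -23.   0. -65.  33.]
side [([243.3, 285.6], 0.94)] [[240.55014984 285.04258449]]
top [] [[164.40385731 238.38313481]]
```

View pics/e.png

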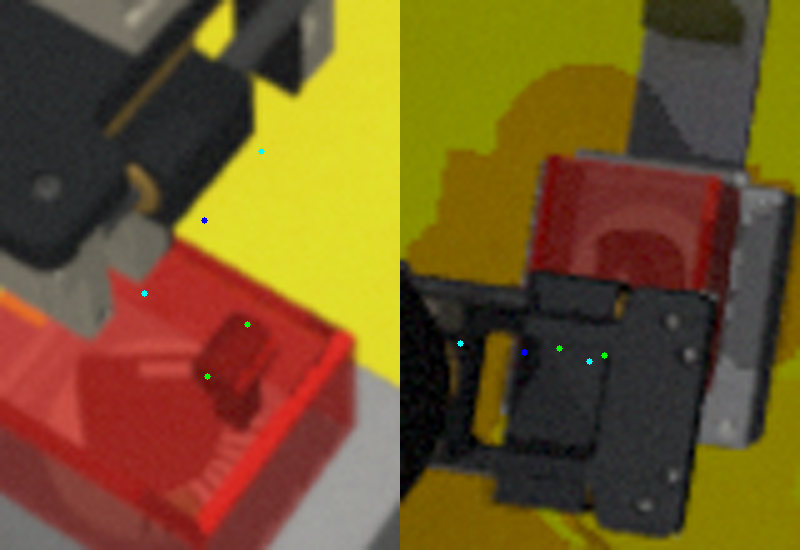

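The fingertips don't clearly match the projected TCP, and the arm was still settling. I'll take settled shots at two hand angles with the fingers closed and compare them quantitatively.

>>> {"fn": "carry_out", "kwargs": {"deltas": [[[0, 0, -0.2, 0, -1], [0, 0, -0.2, 0, -1], [0, 0, -0.2, 0, -1], [0, 0, -0.2, 0, -1], [0, 0, -0.2, 0, -1]]]}}

```text
clock: 5.05
tool_pos: [0.4305, 0.2018, 0.2282]
orientation: [179.9, 0.1, -8.4]
force: [1.6, -0.1, -0.1]
opening: 0.0181
gripper_force: 0.0
```

>>> {"fn": "carry_out", "kwargs": {"deltas": [[[0, 0, 0, 0, -1], [0, 0, 0, 0, -1], [0, 0, 0, 0, -1], [0, 0, 0, 0, -1]]]}}

```text
clock: 5.45
tool_pos: [0.431, 0.2022, 0.2293]
orientation: [180.0, 0.0, -8.4]
force: [-0.2, 0.5, -0.8]
opening: 0.0003
gripper_force: 0.0
```

```bash
cat >> h.py <<'E'
def shot(n,w=75,hh=75):
    s=ctrl.snapshot(n);T=ctrl.get_obs()["tool_pos"];p=proj(s,T)[0];c=p.astype(int)
    x0=max(0,c[0]-w);y0=max(0,c[1]-hh)
    b=cv2.resize(s["color"][y0:y0+2*hh,x0:x0+2*w,::-1],(400,400),interpolation=cv2.INTER_CUBIC)
    f=200/w
    def dot(P,col):cv2.circle(b,tuple(((proj(s,P)[0]-[x0,y0])*f).astype(int)),3,col,-1)
    dot(T,(255,0,0));dot(T+[0,0,.04],(255,0,255));dot(W(Q,[-.035,0,.127])[0],(0,255,0))
    print(n,s["t"].round(4),"TCP px",p.round(1));return b
E
python3 -c "
from h import *
st();cv2.imwrite('pics/p1.png',shot('side'))"
```

```text
t 5.45 unit mm [-36.1   1.3 229.3] rpy [179.99   0.    -8.43] F [-0.2  0.5 -0.8] op 0.0003 g 0.0 q [ 49.   0. -20.  -0. -70.  33.]
side [0.441  0.229  0.7438] TCP px [237.2 243. ]
```

>>> {"fn": "carry_out", "kwargs": {"deltas": [[[0, 0, 0, 0.02, -1], [0, 0, 0, 0.04, -1], [0, 0, 0, 0.06, -1], [0, 0, 0, 0.08, -1], [0, 0, 0, 0.1, -1]]]}}

```text
clock: 6.0
tool_pos: [0.431, 0.2022, 0.2294]
orientation: [-180.0, 0.0, -44.7]
force: [-1.2, 0.1, 0.4]
opening: 0.0005
gripper_force: 0.0
```

>>> {"fn": "carry_out", "kwargs": {"deltas": [[[0, 0, 0, 0.02, -1], [0, 0, 0, 0.04, -1], [0, 0, 0, 0.04, -1]]]}}

```text
clock: 6.3
tool_pos: [0.431, 0.2022, 0.2294]
orientation: [-180.0, 0.0, -58.9]
force: [1.1, 0.6, 0.1]
opening: 0.0001
gripper_force: 0.0
```

```bash
python3 -c "
from h import *
st();b=shot('side');a=cv2.imread('pics/p1.png')
cv2.imwrite('pics/f.png',np.hstack([a,b]))"
```

```text
t 6.3 unit mm [-36.1   1.3 229.4] rpy [-180.      0.    -58.94] F [1.1 0.6 0.1] op 0.0001 g 0.0 q [ 49.   0. -20.   0. -70. -18.]
side [0.441  0.229  0.7438] TCP px [237.1 243. ]
```

View pics/f.png

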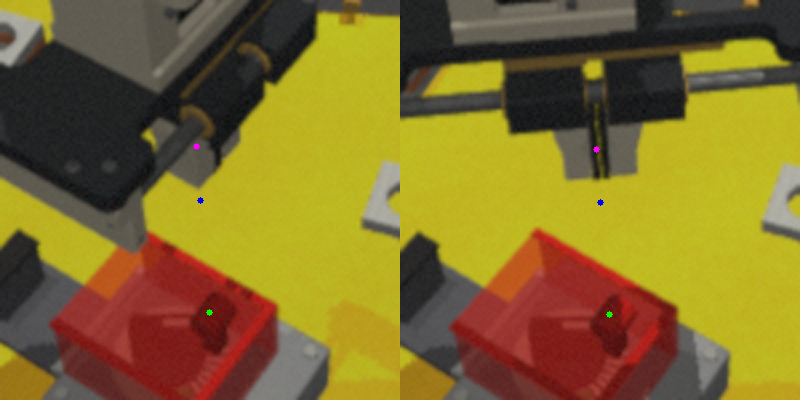

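The fingers end about 20 mm above the projected TCP, at panel (598,178) against (600,202). That explains closing above the roller. I'll confirm by touch: turn back, descend closed, and watch the force.

>>> {"fn": "carry_out", "kwargs": {"deltas": [[[0, 0, 0.1, -0.023, -1], [0, 0, 0.2, -0.046, -1], [0, 0, 0.3, -0.069, -1], [0, 0, 0.4, -0.092, -1], [0, 0, 0.5, -0.115, -1]]]}}

```text
clock: 6.85
tool_pos: [0.4311, 0.2023, 0.1287]
orientation: [-180.0, -0.0, -16.8]
force: [-0.3, -0.1, -0.1]
opening: 0.0002
gripper_force: 0.0
```

>>> {"fn": "carry_out", "kwargs": {"deltas": [[[0, 0, 0.03, -0.015, -1], [0, 0, 0.06, -0.025, -1], [0, 0, 0.08, -0.025, -1], [0, 0, 0.09, -0.025, -1], [0, 0, 0.09, -0.025, -1]]]}}

```text
clock: 7.35
tool_pos: [0.431, 0.2022, 0.1113]
orientation: [180.0, 0.0, -8.5]
force: [-0.1, -0.6, 0.8]
opening: 0.0008
gripper_force: 0.0
```

>>> {"fn": "carry_out", "kwargs": {"deltas": [[[0, 0, 0.01, 0, -1], [0, 0, 0.02, 0, -1], [0, 0, 0.02, 0, -1]]]}}

```text
clock: 7.65
tool_pos: [0.4309, 0.2022, 0.1072]
orientation: [180.0, 0.0, -8.4]
force: [0.7, 0.1, 0.3]
opening: 0.0002
gripper_force: 0.0
```

>>> {"fn": "carry_out", "kwargs": {"deltas": [[[0, 0, 0.01, 0, -1], [0, 0, 0.02, 0, -1], [0, 0, 0.02, 0, -1]]]}}

```text
clock: 7.95
tool_pos: [0.431, 0.2022, 0.1032]
orientation: [180.0, 0.0, -8.4]
force: [0.4, -0.0, 0.2]
opening: 0.0007
gripper_force: 0.0
```

>>> {"fn": "carry_out", "kwargs": {"deltas": [[[0, 0, 0.01, 0, -1], [0, 0, 0.02, 0, -1], [0, 0, 0.02, 0, -1]]]}}

```text
clock: 8.25
tool_pos: [0.4314, 0.2024, 0.1021]
orientation: [-180.0, -0.1, -8.4]
force: [-12.6, -2.6, 29.6]
opening: 0.0004
gripper_force: 14.7
```

>>> {"fn": "carry_out", "kwargs": {"deltas": [[[0, 0, 0.01, 0, -1], [0, 0, 0.02, 0, -1], [0, 0, 0.02, 0, -1]]]}}

```text
clock: 8.55
tool_pos: [0.4316, 0.2026, 0.1014]
orientation: [-179.9, -0.2, -8.3]
force: [-27.3, -6.0, 64.1]
opening: 0.0007
gripper_force: 31.7
```

```bash
python3 -c "
from h import *
st();a=shot('side',60,60);b=shot('top',60,60)
cv2.imwrite('pics/g.png',np.hstack([a,b]))"
```

```text
t 8.55 unit mm [-35.5   1.8 101.4] rpy [-1.7992e+02 -1.7000e-01 -8.3000e+00] F [-27.3  -6.   64.1] op 0.0007 g 31.7 q [ 49.   7. -31.   0. -52.  33.]
side [0.441  0.229  0.7438] TCP px [240.9 295.5]
top [0.0108 0.5358 0.8761] TCP px [166.9 238.1]
```

Contact came at reported z 0.1025, where the roller top is at 0.136. The true fingertips are therefore about 33 mm above the reported TCP, which matches the 31 mm from the picture. I'll apply that offset and regrasp.

>>> {"fn": "carry_out", "kwargs": {"deltas": [[[0, 0, -0.1, 0, -1], [0, 0, -0.2, 0, 0], [0, 0, -0.2, 0, 0.1], [0, 0, -0.2, 0, 0.1], [0, 0, -0.2, 0, 0.1]]]}}

```text
clock: 9.15
tool_pos: [0.4306, 0.2018, 0.1346]
orientation: [179.9, 0.1, -8.4]
force: [0.4, 0.3, 1.0]
opening: 0.0273
gripper_force: 0.0
```

>>> {"fn": "carry_out", "kwargs": {"deltas": [[[0, 0, 0, 0, 0.1], [0, 0, 0, 0, 0.1], [0, 0, 0, 0, 0.1], [0, 0, 0, 0, 0.1]]]}}

```text
clock: 9.55
tool_pos: [0.4309, 0.2022, 0.1351]
orientation: [180.0, 0.0, -8.4]
force: [0.7, 0.2, -0.4]
opening: 0.0477
gripper_force: 0.0
```

```bash
python3 -c "
from h import *
st();to([-35,0,78])"
```

```text
t 9.55 unit mm [-36.1   1.2 135.1] rpy [ 1.7998e+02  2.0000e-02 -8.4300e+00] F [ 0.7  0.2 -0.4] op 0.0477 g 0.0 q [ 49.   4. -28.  -0. -57.  33.]
[-35, 0, 78] delta [0.0057 0.0061 0.2856] turn 0.0002
```

>>> {"fn": "carry_out", "kwargs": {"deltas": [[[0.006, 0.006, 0.1, 0, 0.1], [0.006, 0.006, 0.2, 0, 0.1], [0.006, 0.006, 0.25, 0, 0.1], [0.006, 0.006, 0.285, 0, 0.1], [0.006, 0.006, 0.285, 0, 0.1]]]}}

```text
clock: 10.05
tool_pos: [0.4318, 0.2006, 0.0778]
orientation: [179.9, 0.0, -8.4]
force: [0.7, 0.1, 0.7]
opening: 0.0482
gripper_force: 0.0
```

>>> {"fn": "carry_out", "kwargs": {"deltas": [[[0, 0, 0, 0, -1], [0, 0, 0, 0, -1], [0, 0, 0, 0, -1], [0, 0, 0, 0, -1], [0, 0, 0, 0, -1]]]}}

```text
clock: 10.55
tool_pos: [0.4322, 0.201, 0.0787]
orientation: [-180.0, -0.0, -8.4]
force: [-1.4, -0.3, 2.1]
opening: 0.0201
gripper_force: 30.0
```

The roller is gripped: 20.1 mm opening at 30 N. Now I'll swing the guard.

>>> {"fn": "carry_out", "kwargs": {"deltas": [[[0.066, 0, -0.059, 0, -1], [0.14, 0, -0.107, 0, -1], [0.221, 0, -0.144, 0, -1], [0.306, 0, -0.168, 0, -1], [0.394, 0, -0.18, 0, -1]]]}}

```text
clock: 11.05
tool_pos: [0.5099, 0.1892, 0.1147]
orientation: [-180.0, 0.1, -8.4]
force: [-2.3, 2.2, -2.8]
opening: 0.0198
gripper_force: 30.0
```

>>> {"fn": "carry_out", "kwargs": {"deltas": [[[0.088, 0, 0.002, 0, -1], [0.175, 0, 0.017, 0, -1], [0.259, 0, 0.045, 0, -1], [0.338, 0, 0.086, 0, -1], [0.41, 0, 0.137, 0, -1]]]}}

```text
clock: 11.55
tool_pos: [0.593, 0.1768, 0.0871]
orientation: [180.0, -0.1, -8.4]
force: [-0.4, -0.0, 4.0]
opening: 0.0198
gripper_force: 30.0
```

Guard is at about 1.5 rad. Release, then straight up.

>>> {"fn": "carry_out", "kwargs": {"deltas": [[[0, 0, 0, 0, 0.1], [0, 0, 0, 0, 0.1], [0, 0, -0.05, 0, 0.1], [0, 0, -0.2, 0, 0.1], [0, 0, -0.4, 0, 0.1]]]}}

```text
clock: 12.05
tool_pos: [0.5897, 0.177, 0.1672]
orientation: [179.9, 0.1, -8.4]
force: [1.0, 0.8, 0.1]
opening: 0.0476
gripper_force: 0.0
```

>>> {"fn": "carry_out", "kwargs": {"deltas": [[[0, 0, -0.15, 0, 0.1], [-0.2, 0, -0.3, 0, 0.1], [-0.45, 0, -0.3, 0, 0.1], [-0.7, 0, -0.3, 0, 0.1], [-0.95, 0, -0.3, 0, 0.1]]]}}

```text
clock: 12.55
tool_pos: [0.4013, 0.2051, 0.228]
orientation: [-179.9, -0.1, -8.4]
force: [-1.4, 2.5, 1.0]
opening: 0.0485
gripper_force: 0.0
```

```bash
python3 -c "
from h import *
st()
s=ctrl.snapshot('top');b=ctrl.snapshot('side')
v=[]
for s,(x0,y0) in((b,(130,190)),(s,(95,110))):
    v.append(cv2.resize(s['color'][y0:y0+160,x0:x0+160,::-1],(400,400),interpolation=cv2.INTER_CUBIC))
cv2.imwrite('pics/i.png',np.hstack(v))"
```

```text
t 12.55 unit mm [-6.59e+01 -2.00e-01  2.28e+02] rpy [-1.7989e+02 -6.0000e-02 -8.4400e+00] F [-1.4  2.5  1. ] op 0.0485 g 0.0 q [ 52.  -3. -23.  -0. -70.  29.]
```

View pics/i.png

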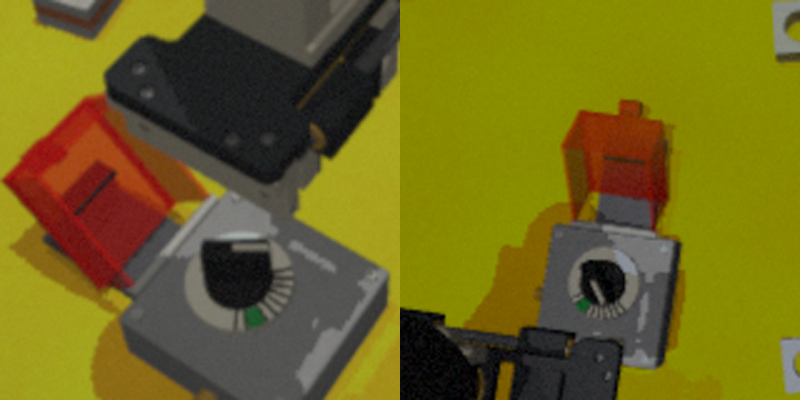

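The picture shows the guard resting open, with the roller beyond the stop at right panel (628,107). The dial is bare and the green mark is at (584,305) in the top view. Next I'll measure the pointer angle from rectified patches.

```bash
cat > dial.py <<'E'
from h import *
def patch(s,z):
    r=.035;src=W(Q,[[-r,-r,z],[-r,r,z],[r,r,z],[r,-r,z]])   # image: col=y mirrored? cols: -y->+y ; row: -x ->+x
    d=np.float32([[0,0],[279,0],[279,279],[0,279]])
    H=cv2.getPerspectiveTransform(np.float32(proj(s,src)),d)
    return cv2.warpPerspective(s["color"],H,(280,280),flags=cv2.INTER_CUBIC)
def angle(s):
    im=patch(s,.089);g=im.astype(int).min(2)
    yy,xx=np.mgrid[:280,:280];X=(yy-139.5)/4;Y=(xx-139.5)/4
    k=cv2.connectedComponentsWithStats(((g>105)&(np.hypot(X,Y)<24)).astype(np.uint8))
    out=[]
    for i in range(1,k[0]):
        m=k[1]==i
        if m.sum()<150:continue
        P=np.c_[X[m],Y[m]];c=P.mean(0);w,v=np.linalg.eigh(np.cov((P-c).T))
        out.append((m.sum(),c.round(1),np.sqrt(w).round(1),"theta(axis)",round(.8+(np.arctan(-v[1,1]/v[0,1])),2),"theta(c)",round(.8+np.arctan2(c[1],-c[0]),2)))
    return im,out
E
python3 - <<'E'
from dial import *
v=[]
for n in("top","side"):
    s=ctrl.snapshot(n);im,o=angle(s);v.append(im[:,:,::-1]);print(n,*o,sep="\n ")
    hsv=cv2.cvtColor(patch(s,.047),cv2.COLOR_RGB2HSV);m=(hsv[...,0]>45)&(hsv[...,0]<85)&(hsv[...,1]>100)&(hsv[...,2]>40)
    y,x=np.nonzero(m);print("green at",m.sum(),(y.mean()-139.5)/4,(x.mean()-139.5)/4,"theta",.8+np.arctan2(x.mean()-139.5,139.5-y.mean()))
cv2.imwrite("pics/j.png",cv2.resize(np.hstack(v),None,fx=1.4,fy=1.4))
E
```

```text
top
 (np.int64(2141), array([-0.5, 16.6]), array([1.8, 6.6]), 'theta(axis)', np.float64(0.71), 'theta(c)', np.float64(2.34))
 (np.int64(739), array([20.9,  6.5]), array([1.3, 6.9]), 'theta(axis)', np.float64(2.02), 'theta(c)', np.float64(3.64))
green at 1877 -23.189064997336175 16.42934203516249 theta 1.4164047382666496
side
 (np.int64(11880), array([ 8. , -8.8]), array([ 5.7, 11.9]), 'theta(axis)', np.float64(0.04), 'theta(c)', np.float64(-1.51))
 (np.int64(156), array([11.4, 20. ]), array([0.5, 1.6]), 'theta(axis)', np.float64(1.43), 'theta(c)', np.float64(2.89))
green at 1698 -23.828180212014132 14.927561837455833 theta 1.3596533382250033
```

View pics/j.png

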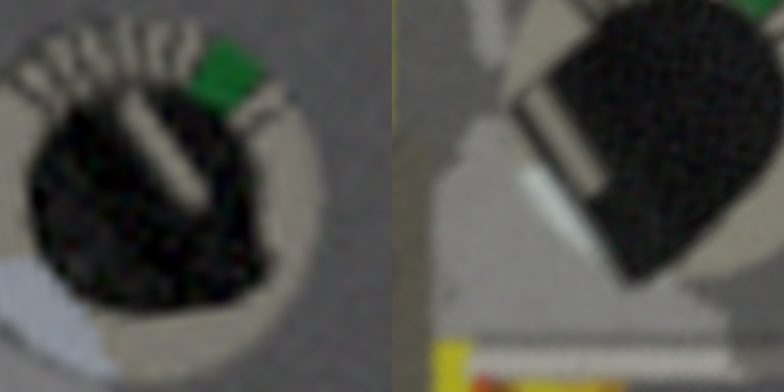

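The picture shows the pointer running from the dial centre toward (130,95) in the top patch, so θ ≈ 0.22 in both views. The green mark measures about 1.39, as it should. I'll grip at yaw 24.7°: first move over the dial and turn.

>>> {"fn": "carry_out", "kwargs": {"deltas": [[[0.08, 0, 0.1, -0.02, 0], [0.17, 0, 0.2, -0.04, 0], [0.25, 0, 0.35, -0.06, 0], [0.33, 0, 0.5, -0.08, 0], [0.33, 0, 0.64, -0.092, 0]]]}}

```text
clock: 13.25
tool_pos: [0.4708, 0.1951, 0.0977]
orientation: [180.0, -0.0, 24.9]
force: [-0.6, -0.4, -1.2]
opening: 0.0437
gripper_force: 0.0
```

>>> {"fn": "carry_out", "kwargs": {"deltas": [[[0, 0, 0, 0, 0], [0, 0, 0, 0, 0], [0, 0, 0, 0, 0]]]}}

```text
clock: 13.55
tool_pos: [0.4696, 0.1961, 0.1007]
orientation: [-180.0, -0.1, 24.6]
force: [0.7, -0.4, 1.2]
opening: 0.0438
gripper_force: 0.0
```

```bash
python3 -c "
from h import *
st();to([0,0,31])"
```

```text
t 13.55 unit mm [  3.    1.  100.7] rpy [-1.7998e+02 -1.4000e-01  2.4590e+01] F [ 0.7 -0.4  1.2] op 0.0438 g 0.0 q [ 45.  10. -28.   0. -53.  70.]
[0, 0, 31] delta [-0.0151 -0.004   0.3484] turn 0.0919
```

>>> {"fn": "carry_out", "kwargs": {"deltas": [[[-0.014, -0.004, 0.1, 0, 0], [-0.014, -0.004, 0.2, 0, 0], [-0.014, -0.004, 0.28, 0, 0], [-0.014, -0.004, 0.33, 0, 0], [-0.014, -0.004, 0.33, 0, 0]]]}}

```text
clock: 14.05
tool_pos: [0.4655, 0.1952, 0.0331]
orientation: [180.0, 0.0, 24.7]
force: [-0.3, -0.3, -0.7]
opening: 0.044
gripper_force: 0.0
```

>>> {"fn": "carry_out", "kwargs": {"deltas": [[[0, 0, 0, 0, -1], [0, 0, 0, 0, -1], [0, 0, 0, 0, -1], [0, 0, 0, 0, -1], [0, 0, 0, 0, -1]]]}}

```text
clock: 14.55
tool_pos: [0.4657, 0.1955, 0.0334]
orientation: [-180.0, -0.0, 24.7]
force: [-1.8, 1.4, 3.5]
opening: 0.0138
gripper_force: 30.0
```

The bar is gripped at 14 mm. Turning clockwise 67.6° (+0.188).

>>> {"fn": "carry_out", "kwargs": {"deltas": [[[0, 0, 0, 0.02, -1], [0, 0, 0, 0.04, -1], [0, 0, 0, 0.06, -1], [0, 0, 0, 0.08, -1], [0, 0, 0, 0.1, -1]]]}}

```text
clock: 15.05
tool_pos: [0.4657, 0.1959, 0.0334]
orientation: [-179.9, -0.0, -11.6]
force: [-3.8, 3.9, 3.9]
opening: 0.0139
gripper_force: 30.0
```

>>> {"fn": "carry_out", "kwargs": {"deltas": [[[0, 0, 0, 0.02, -1], [0, 0, 0, 0.04, -1], [0, 0, 0, 0.06, -1], [0, 0, 0, 0.08, -1], [0, 0, 0, 0.088, -1]]]}}

```text
clock: 15.55
tool_pos: [0.4658, 0.1962, 0.0334]
orientation: [-179.9, 0.0, -43.2]
force: [-3.2, 5.3, 3.9]
opening: 0.0134
gripper_force: 30.0
```

>>> {"fn": "carry_out", "kwargs": {"deltas": [[[0, 0, 0, 0, -1], [0, 0, 0, 0, -1], [0, 0, 0, 0, -1]]]}}

```text
clock: 15.85
tool_pos: [0.4658, 0.1962, 0.0334]
orientation: [-179.9, 0.0, -43.0]
force: [-3.9, 4.7, 2.4]
opening: 0.014
gripper_force: 30.0
```

>>> {"fn": "carry_out", "kwargs": {"deltas": [[[0, 0, 0, 0, 0], [0, 0, 0, 0, 0], [0, 0, 0, 0, 0], [0, 0, 0, 0, 0], [0, 0, 0, 0, 0]]]}}

```text
clock: 16.35
tool_pos: [0.4655, 0.1948, 0.0329]
orientation: [180.0, -0.0, -43.0]
force: [1.3, -0.5, 0.1]
opening: 0.0427
gripper_force: 0.0
```

>>> {"fn": "carry_out", "kwargs": {"deltas": [[[0, 0, -0.2, 0, 0], [0, 0, -0.4, 0, 0], [0, 0, -0.6, 0, 0], [-0.2, 0, -0.8, 0, 0], [-0.4, 0, -0.9, 0, 0]]]}}

```text
clock: 16.85
tool_pos: [0.4082, 0.2492, 0.2151]
orientation: [-179.8, -0.0, -43.2]
force: [0.9, 0.4, 0.1]
opening: 0.0439
gripper_force: 0.0
```

```bash
python3 - <<'E'
from dial import *
st()
for n in("top","side"):
    s=ctrl.snapshot(n);im,o=angle(s);print(n,*o,sep="\n ")
    g=cv2.resize(im.astype(np.uint8).min(2),(28,28),interpolation=cv2.INTER_AREA)
    print("\n".join("".join("%4d"%x for x in r[2:27]) for r in g[2:20]))
    print([(d["p"],d["centre"]) for d in ctrl.spot_point(s,"red_handle")], proj(s,W(Q,[.168,0,.054])))
E
```

```text
t 16.85 unit mm [-65.5  44.4 215.1] rpy [-1.7985e+02 -2.0000e-02 -4.3170e+01] F [0.9 0.4 0.1] op 0.0439 g 0.0 q [ 55.   1. -21.   0. -68.  -8.]
top
 (np.int64(1208), array([-9.1,  5.8]), array([1. , 6.4]), 'theta(axis)', np.float64(1.43), 'theta(c)', np.float64(1.37))
 (np.int64(4653), array([10.6, 11.8]), array([ 4. , 10.2]), 'theta(axis)', np.float64(1.27), 'theta(c)', np.float64(3.1))
 107 102 104  96 104  91 110  86  76  91  72  90  77  62  67  75  76  74  76  75  72  73  74  74  72
  88 105 116  98 119  95 105  90  78  83  73  96  66  42  41  57  73  75  74  76  73  71  73  74  74
  99  97 116  96 100  99 107 109  73  75  78  81  37  20  23  32  55  73  74  75  73  71  72  72  73
 123 100  99 112  90  89  88  94  69  71  61  54  20  15  10  17  42  70  76  75  77  75  73  74  76
 101 112 102 108  85  59  51  45  45  46  31  22  18  16  16  44  82  95  77  72  75  77  74  78  73
 103 104 102  55  46  35  36  28  28  24  11   6   8  22  52  99 121 100  82  76  74  75  73  73  72
 123  95  69  25  30  34  31  25  25  13   2   2  13  46  95 126 103  70  93  92  76  74  74  75  77
 1
[... 2688 characters left out ...]
4  49 122 171 102  39  24  21  28  33  40  41  40  53 114 194
 171 171 171 171 173 174 172 171 110  42  40  55  64  44  27  22  26  34  39  40  49  69 131 206 226
 172 171 172 173 174 175 169 120  52  39  42  38  34  32  47  76  71  74  77  92 141 179 217 226 225
 173 173 174 174 174 172 140  63  42  38  38  31  36  55 134 194 189 191 192 202 223 226 225 226 225
 174 174 174 174 174 167 107  45  41  38  31  34  62  92 150 206 225 227 226 226 226 225 225 226 224
 171 173 173 174 174 168 127  78  44  32  33  61  95 102 108 146 194 219 226 225 225 225 224 216 203
 160 164 170 173 173 173 164 121  52  33  60  95 103 102 101 103 126 178 209 215 213 210 198 184 176
[] [[144.66277912 250.69586524]]
```

The pointer reads 1.41–1.43 rad in both views, the guard handle sits at its open position, and the robot is clear. Handing in.

```bash
python3 -c "
from plant import ctrl
print(ctrl.close_job())"
```

```text
the job is handed in; nothing more can be done
None
```

I propped the red guard open on its rear stop, turned the dial to about 1.42 rad (green mark 1.4), released it with the arm clear and the blue unit untouched, and handed the job in at about 17 s; no verdict was returned.

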